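# Take a colour reading of a vinyl-cut sample panel

## Task

Take the hand-held colour scanner out of its dock and read the round sun on the picture panel: set the spring-loaded nose flat on the sun, wholly inside the disc, push gently until the nose is pressed right in, and keep the scanner quite still like that for two seconds. Then lower the scanner gently back into its dock, upright and fully home. Do not shift the panel on its easel or disturb the other things on the table.

Things in the scene. Friction and masses are not known exactly. Their poses are not given: they have to be found in the camera images.
- scanner: hand-held colour scanner, upright block 110 mm tall without nose: foot 54 x 46 mm (x by y), 45 tall; body 50 x 46 mm with rubber grip cheeks on its y faces (46 mm apart, 52 to 94 mm up); head 56 x 38 x 13 mm; screen on -x face; 0.27 to 0.41 kg. Origin: centre of the foot's underside; z up the body, nose points along -z. Starts in the dock, axes along the dock's
- nose (a joint): how far the scanner's spring-loaded measuring nose is pushed in, m: 0 = out, 0.008 = right in (solid stop). The spring needs about 2.4 N to start moving, 8 N at 0.006 and 9.6 N to be right in
- nose_face (a point): centre of the flat front of the scanner's round nose (30 mm diameter); it stands out 15 mm below the foot's underside when free and moves in with the nose; z axis as the scanner's
- dock: fixed dock, block 82 x 74 mm on a plate 130 x 100 mm; open-topped pocket 62 x 54 mm (x by y), 4 mm of play round the foot; pocket floor 22 mm, rim 44 mm above the table; a 42 mm square, 16 mm deep recess in the floor takes the nose. Origin: on the table below the pocket's centre, x along its long side. The scanner fits either way round; seated, its origin is 22 mm above this one
- panel: plywood panel 150 x 190 x 6 mm (x up the slope, y across) with a dark vinyl picture of mountains, cloud bars and one round sun; lies loose on the easel, 30 degrees from level, lower edge on the easel's ledge; 0.16 kg. Origin: centre of its underside; z: outward normal of the picture side
- sun (a point): centre of the round vinyl sun, 54 mm in diameter, on the picture face of the panel; axes as the panel's, z outward normal
- easel: fixed wooden table easel, 220 mm wide (y), about 170 mm deep, rear edge about 110 mm high; rest board sloped 30 degrees rising towards its +x; ledge at its low front standing 8 mm proud of the picture face. Origin: on the table below the board's centre
- weeder: bystander: screwdriver-like weeding tool, 160 mm long, lying along its x in front of the easel; origin at the middle of its underside
- tape: bystander: flat roll of tape, 100 mm diameter, 25 mm tall, lying beyond the dock; origin at the centre of its underside
- pencup: bystander: pen cup, 76 mm diameter, 95 mm tall, pens up to 150 mm; origin at the centre of its underside
- squeegee: bystander: flat felt-edged squeegee card 70 x 100 mm, 5 to 8 mm thick, lying in front of the dock; origin at the centre of its underside
Things that resemble listed ones, but are neither listed nor needed, are in the scene too. Of the things like the scanner, leave any that is orange; of the rest the larger one is meant.

How it is judged:
On the way:
1. the nose centre is within 12 mm of the sun's centre, square to the panel within 5.7 degrees, pushed in at least 6 of 8 mm, and the scanner is still (under 10 mm/s and 0.1 rad/s) for 1.5 s (distance between nose_face and sun below 0.012 m and angle between the z axis of scanner and the z axis of panel, either way round below 0.1 rad and value of joint nose above 0.006 m and contact force between scanner and panel above 3 N and linear speed of scanner below 0.01 m/s and angular speed of scanner below 0.1 rad/s), for 1.5 s.
At the end, for the whole second after the job is handed in: The scanner stands seated in its dock, upright within 3 degrees, its foot within 2.5 mm of the pocket floor and its centre within 7 mm of the pocket's, nose out, released and at rest; the panel rests on its easel within 10 mm of where it was (z of scanner in the frame of dock between 0.019 and 0.0245 m and horizontal distance between scanner and dock below 0.007 m and angle between the x axis of scanner and the x axis of dock, either way round below 0.25 rad and angle between scanner's own z axis and vertical below 0.06 rad and value of joint nose below 0.001 m and distance of sun from where it was at the start of the episode below 0.01 m and angle between the z axis of panel and the z axis of easel, either way round between 0.48 and 0.56 rad and linear speed of each of scanner, panel below 0.01 m/s and angular speed of each of scanner, panel below 0.1 rad/s); the robot touches nothing.
It fails at once if the scanner is dropped: let go and falling faster than 0.4 m/s (contact force between the fingers and scanner below 1 N and linear speed of scanner above 0.4 m/s).
It fails at once if the scanner is pressed on the panel harder than 40 N (contact force between scanner and panel above 40 N).
It fails at once if the panel is shifted by more than 15 mm (distance of sun from where it was at the start of the episode above 0.015 m).
It fails at once if a bystander (weeding tool, tape, pen cup, squeegee) is moved by more than 20 mm (distance of any of weeder, tape, pencup, squeegee from where it was at the start of the episode above 0.02 m).
It also fails if it takes over 56 s, if anything falls off the work surface, if the arm or the gripper's body presses on something with over 40 N, if the wrist force passes 120 N, or if a joint passes its speed limit or range.

## Robot

A 7-joint arm with a two-finger parallel gripper is mounted at the origin on the work surface. World frame = base frame: x ahead of the robot, y to its left, z up, the work surface at z = 0. Lengths are in m, angles in rad, forces in N, time in s.
With the tool pointing down it reaches from about 0.35 to 0.9 m from the base axis. Payload 8.1 kg.
Tool frame: the origin (TCP) lies midway between the tips of the shut fingers; the grasp point (between the pads) lies 19 mm behind it; z points along the fingers, y is the line along which they close (so a half turn about z gives the same grasp; the last joint's range is limited). The gripper opens to 92 mm and grips with 3 to 60 N. Pads are 19 mm wide; open, the fingers measure 130 mm over their backs; the gripper's body (75 mm by 190 mm) begins 47 mm behind the grasp point.
Start: joints at [1.066, 0.434, 0.025, 1.573, -0.012, 1.134, -0.075], TCP at [0.244, -0.575, 0.227] pointing down, gripper open.
Joint ranges: [-2.62, 2.62], [-0.44, 2.09], [-1.27, 1.32], [0.08, 2.57], [-1.32, 4.46], [0.12, 2], [-2.74, 2.74]. Speed limits (rad/s): [2.22, 2.22, 3.01, 3.01, 3.14, 3.14, 3.14].

## Interface

Orientations are given as a rotation vector (axis times angle).
In Python, from cell import arm gives the robot as it stands.
- The arm moves only by the tool send_rows, never from a script. Its argument "increments" is a list of rows, each a list of 3 entries, a list of its own where there are three numbers: the finger opening in cm, from 0 to 9.18, then the shift along the tool's x, y, z in cm, then the turn, a rotation vector about the tool's x, y, z in rad. A call has 1 to 5 rows; each row shifts and turns the commanded pose from where the row before left it, along the tool's axes as they then stand; what a row does not reach is not made up. A row lasts 1/10 s, in which the tool goes at most 50 mm and 8.59 degrees, less where a joint would pass 70% of its speed; a pose out of reach is approached as far as the arm can. A call is refused whole if a number of a shift passes 5 or a number of a turn 0.15, either way. A call with a gripper value outside its range is refused whole. The fingers move at their own pace and stop on an object; "force" is the grip in N (left out, the last holds). Time passes only in rows, so rows that do not move let the fingers close. It gives the time, the measured TCP pose, the force, the opening and the grip force at its end, in the units of the state.
- arm.observe(): the state, without advancing time (a new reading comes with each control period).
- arm.get_image(name): name is "scene" or "top" or "wrist"; returns the picture (400x640x3 uint8, red, green, blue); there is no depth.
- arm.camera_params(name): a dict with "camera_matrix" (3x3 intrinsics, pixels), "R" (3x3) and "t" (3): a world point X has camera coordinates R X + t. Camera axes: x right, y down, z forward; pixel columns grow to the right and rows downward; lengths in m; the calibration is good to about 2 mm. A picture is of the moment at which its call begins: read the wrist's pose just before it. camera_params takes no time and is no camera call; for the wrist camera it gives the pose at the moment of the call.
- arm.sign_off(): hands the job in; it is judged then, once.
The state is a dict: "clock": time; "joints": joint angles; "dq": joint speeds; "joint_efforts": joint torques, N m; "position": TCP position; "ee_rot": TCP orientation; "force": force on the tool from outside, world axes, zero at the start; "ft_torque": the same for the moment, N m; "width": opening from 0.0 (shut) to 1.0 (fully open); "gripper_force": force on a finger pad.
Only numpy, scipy, OpenCV 4.12 (cv2) and the standard library are available. Lean on these libraries where they do the work, as an engineer would, in place of code of your own. Each camera call takes 0.05 s, during which the arm holds its last target. There are 200 camera calls.

## Working session

There is one attempt and no reset: what is moved stays moved. The work goes in short steps, Python scripts to look and compute and a tool call to move; the robot and the scene stay as the last step left them, time stands still between calls to the robot, and variables do not carry over. Pictures are saved under pics/ and viewed, at most 10 in all, crops included, and the job is handed in when it is done.

Besides the shell and the picture viewer there is one more tool, called as name(argument=value, ...), one argument or row to a line, values as JSON. send_rows: Moves the arm, as the interface text tells. Its arguments: {"type":"object","properties":{"increments":{"type":"array"},"force":{"type":"number"}},"required":["increments"]}

```bash
mkdir -p pics; python3 - <<'E'
from cell import arm
import cv2,numpy as np
for n in("scene","top"):
    im=arm.get_image(n);cv2.imwrite(f"pics/{n}0.png",im[:,:,::-1])
    p=arm.camera_params(n);print(n,{k:np.round(v,4).tolist() for k,v in p.items()})
print(arm.observe())
E
```

```text
scene {'camera_matrix': [[457.844, 0.0, 318.0118], [0.0, 457.844, 198.8204], [0.0, 0.0, 1.0]], 'R': [[0.7878, 0.6159, -0.0076], [0.4772, -0.6181, -0.6247], [-0.3894, 0.4885, -0.7808]], 't': [-0.4193, -0.2754, 1.5464]}
top {'camera_matrix': [[481.6376, 0.0, 327.2634], [0.0, 481.6376, 201.1768], [0.0, 0.0, 1.0]], 'R': [[0.0285, -0.9994, 0.0208], [-0.9797, -0.0321, -0.1978], [0.1983, -0.0147, -0.98]], 't': [-0.0802, 0.5766, 0.9732]}
{'clock': 0.1, 'joints': array([ 1.06643253,  0.43512017,  0.02494928,  1.57396349, -0.01160163,
        1.13398677, -0.07510465]), 'dq': array([-3.65717260e-04, -2.00766312e-03,  2.82510359e-04, -2.67333304e-03,
       -6.25868012e-04,  5.82210596e-05,  6.77887071e-04]), 'joint_efforts': array([ 1.80678526e-03, -6.69127393e+01,  9.87215526e-01, -3.15150511e+01,
       -6.06112950e-02,  3.73171270e-02,  5.93335540e-05]), 'position': array([ 0.24419966, -0.57484995,  0.22606023]), 'ee_rot': array([-3.07718064e+00, -6.26517459e-01,  5.85344432e-04]), 'force': array([ 0.85676291, -0.2595176 , -0.51927855]), 'ft_torque': array([0.03746086, 0.00711844, 0.01385373]), 'gripper_force': 0.0, 'width': 1.0008982763423382}
```

View pics/scene0.png

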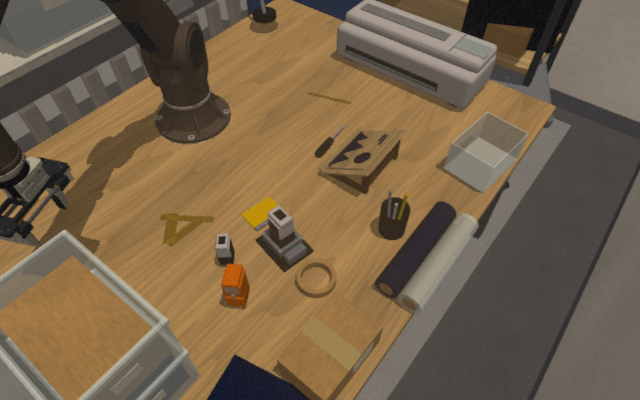

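View pics/top0.png

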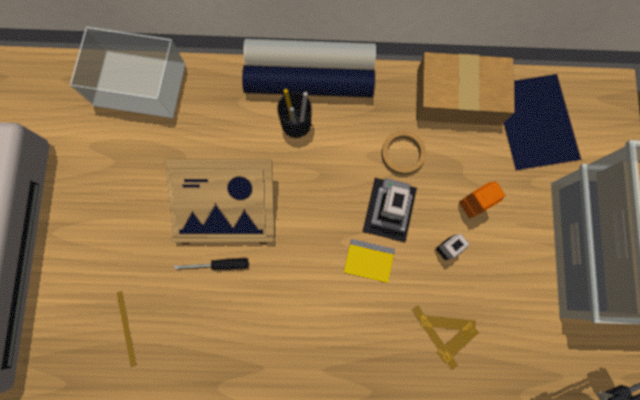

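Top view: the scanner sits in its dock at about (393,203), with the small white decoy at (453,248) and the orange one at (482,199). The sun is at (240,188), and the easel ledge is at the bottom, around row 240, on the robot's side. The scene view shows the scanner at (282,225) and the sun at about (388,138).

```bash
cat > h.py <<'E'
import cv2,numpy as np
from scipy.spatial.transform import Rotation as Ro
def ray(p,uv):
    K,R,t=(np.array(p[k]) for k in("camera_matrix","R","t"))
    d=R.T@np.linalg.inv(K)@np.array([uv[0],uv[1],1.]);return -R.T@t.ravel(),d/np.linalg.norm(d)
def plane(p,uv,z):
    c,d=ray(p,uv);return c+d*(z-c[2])/d[2]
def tri(rs):
    A=sum(np.eye(3)-np.outer(d,d) for c,d in rs);b=sum((np.eye(3)-np.outer(d,d))@c for c,d in rs)
    return np.linalg.solve(A,b)
def blobs(mask,roi,amin=30):
    x0,y0,x1,y1=roi;m=np.zeros_like(mask);m[y0:y1,x0:x1]=mask[y0:y1,x0:x1]
    cs,_=cv2.findContours(m,cv2.RETR_EXTERNAL,cv2.CHAIN_APPROX_NONE)
    return [c for c in cs if cv2.contourArea(c)>amin]
E
python3 - <<'E'
from h import *;from cell import arm
P={n:arm.camera_params(n) for n in("scene","top")}
I={n:cv2.imread(f"pics/{n}0.png") for n in P}
G={n:cv2.cvtColor(I[n],cv2.COLOR_BGR2HSV) for n in P}
for n,roi in(("top",(170,165,275,236)),("scene",(325,125,405,190))):
    m=(G[n][:,:,2]<95).astype(np.uint8)*255
    for c in blobs(m,roi,15):
        M=cv2.moments(c);print(n,"dark",cv2.contourArea(c),M['m10']/M['m00'],M['m01']/M['m00'],cv2.boundingRect(c))
# dock plate top view
m=((G["top"][:,:,1]<90)).astype(np.uint8)*255
for c in blobs(m,(355,168,425,243),200):
    r=cv2.minAreaRect(c);print("dock",r)
    for q in cv2.boxPoints(r):print(q,plane(P["top"],q,0.005).round(4))
a=np.hstack([cv2.resize(I["top"][165:250,335:425],None,fx=4,fy=4,interpolation=2),cv2.resize(I["scene"][195:280,240:330],None,fx=4,fy=4,interpolation=2)])
cv2.imwrite("pics/crop1.png",a)
E
```

```text
top dark 1163.5 219.36785560807908 224.4025211287781 (179, 204, 84, 30)
top dark 20.0 191.325 185.45 (183, 184, 16, 4)
top dark 43.0 195.7519379844961 180.0 (185, 179, 23, 3)
top dark 415.0 239.42690763052207 187.9120481927711 (227, 177, 25, 23)
scene dark 100.0 361.7733333333333 157.38666666666666 (354, 152, 17, 11)
scene dark 571.0 367.9086398131932 172.50262697022768 (328, 140, 72, 50)
scene dark 60.0 328.1333333333333 143.0222222222222 (325, 137, 9, 16)
scene dark 26.5 382.0817610062893 138.39622641509433 (378, 135, 10, 10)
scene dark 271.0 349.2140221402214 148.06150061500614 (328, 132, 40, 34)
dock ((389.822998046875, 208.266845703125), (42.49844741821289, 57.264225006103516), 12.994616508483887)
[362.67975 231.38763] [ 0.5234 -0.1442  0.005 ]
[375.55615 175.58987] [ 0.6528 -0.1719  0.005 ]
[416.96625 185.14606] [ 0.6335 -0.2666  0.005 ]
[404.08984 240.94382] [ 0.5049 -0.2368  0.005 ]
```

View pics/crop1.png

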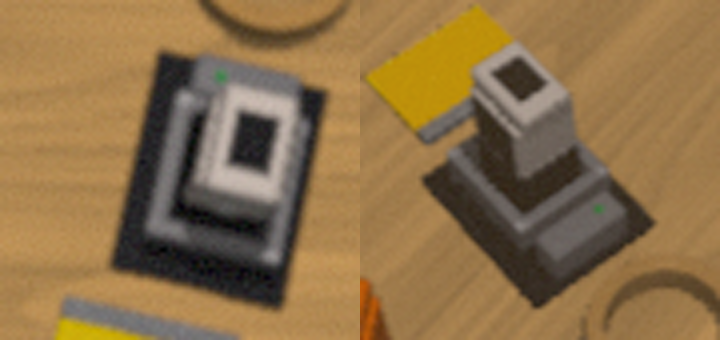

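The crop shows the plate, with its LED lump on the +x side, so the plate may not be centred on the pocket. The head window centre is about (398.8,200.3) in the top view and (279.8,213.8) in the scene view. I'll triangulate the head and the sun.

```bash
python3 - <<'E'
from h import *;from cell import arm
P={n:arm.camera_params(n) for n in("scene","top")}
T=lambda a,b:tri([ray(P["top"],a),ray(P["scene"],b)]).round(4)
print("head",T((398.75,200.25),(279.75,213.75)),plane(P["top"],(398.75,200.25),.132),plane(P["scene"],(279.75,213.75),.132))
s=T((239.4,187.9),(361.8,157.4));print("sun",s)
im=cv2.imread("pics/top0.png");V=cv2.cvtColor(im,cv2.COLOR_BGR2HSV)[:,:,2]
# mountain baseline: lowest dark pixel per column
m=V<95
pts=[(u,max(v for v in range(205,237) if m[v,u])) for u in range(184,258,2) if m[205:237,u].any()]
w=np.array([plane(P["top"],q,s[2]-.03)[:2] for q in pts]);print("baseline yaw(y axis dx/dy)",np.polyfit(w[:,1],w[:,0],1),w.mean(0))
print("easel corners",[plane(P["top"],q,z).round(3).tolist() for q,z in(((168,160),.11),((273,159),.11),((273,243),.03),((175,245),.03))])
a=cv2.resize(im[145:260,160:285],None,fx=5,fy=5,interpolation=2);cv2.imwrite("pics/crop2.png",a)
E
```

```text
head [ 0.5707 -0.2019  0.136 ] [ 0.5703984  -0.20377132  0.132     ] [ 0.56954309 -0.19867195  0.132     ]
sun [0.5962 0.1226 0.0828]
baseline yaw(y axis dx/dy) [-0.03132889  0.5088802 ] [0.50379562 0.16229695]
easel corners [[0.644, 0.268, 0.11], [0.653, 0.053, 0.11], [0.489, 0.052, 0.03], [0.478, 0.261, 0.03]]
```

View pics/crop2.png

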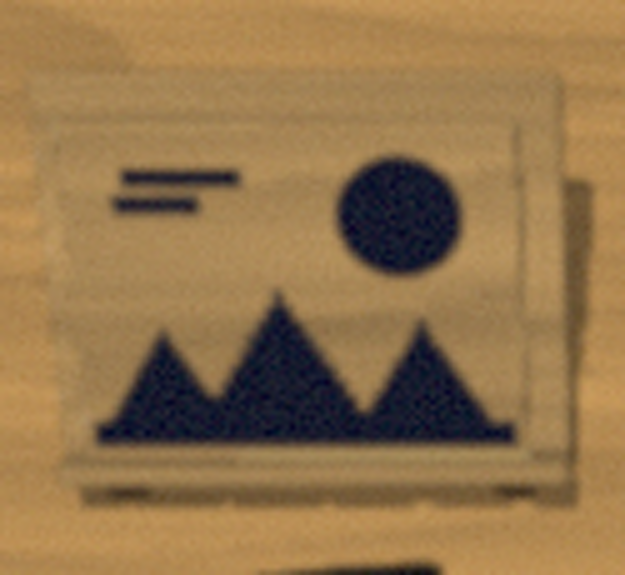

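```bash
cat >> h.py <<'E'
from scipy.linalg import logm,expm
def H(R,p):
    T=np.eye(4);T[:3,:3]=R;T[:3,3]=p;return T
def rootrow(A,B,n=None,step=4.5):
    """equal row (repeated n times) from pose A to pose B"""
    D=np.linalg.inv(A)@B
    if n is None: n=int(max(np.ceil(np.linalg.norm(D[:3,3])*100/step),np.ceil(Ro.from_matrix(D[:3,:3]).magnitude()/.13),1))
    G=np.real(expm(logm(D)/n));return n,(G[:3,3]*100).round(3).tolist(),Ro.from_matrix(G[:3,:3]).as_rotvec().round(4).tolist()
def cur(o): return H(Ro.from_rotvec(o["ee_rot"]).as_matrix(),o["position"])
def down(yaw): return Ro.from_euler("z",yaw).as_matrix()@np.diag([1.,-1,-1])
E
python3 - <<'E'
from h import *;from cell import arm
A=cur(arm.observe());B=H(down(-.205),[.57,-.2,.27]);print(rootrow(A,B))
p=arm.camera_params("wrist");R=np.array(p["R"]);print("cam in tool",A[:3,:3].T@(-R.T@np.array(p["t"]).ravel()-A[:3,3]),(A[:3,:3].T@R.T).round(3).tolist())
E
```

```text
(12, [3.127, -2.808, -0.365], [-0.0001, 0.0, 0.0506])
cam in tool [ 0.07576304 -0.00157947 -0.15873463] [[0.001, -0.959, -0.282], [1.0, 0.001, -0.0], [0.001, -0.282, 0.959]]
```

send_rows(
  increments=[
    [9.18,[3.1,-2.8,-0.37],[0,0,0.05]],
    [9.18,[3.1,-2.8,-0.37],[0,0,0.05]],
    [9.18,[3.1,-2.8,-0.37],[0,0,0.05]],
    [9.18,[3.1,-2.8,-0.37],[0,0,0.05]],
    [9.18,[3.1,-2.8,-0.37],[0,0,0.05]],
  ],
)

```text
clock: 0.6
position: [0.3508, -0.3943, 0.2452]
ee_rot: [-3.133, -0.234, 0.001]
force: [0.3, 0.3, 0.5]
width: 0.998
gripper_force: 0.0
```

send_rows(
  increments=[
    [9.18,[3.1,-2.8,-0.37],[0,0,0.05]],
    [9.18,[3.1,-2.8,-0.37],[0,0,0.05]],
    [9.18,[3.1,-2.8,-0.37],[0,0,0.05]],
    [9.18,[3.1,-2.8,-0.37],[0,0,0.05]],
    [9.18,[3.1,-2.8,-0.37],[0,0,0.05]],
  ],
)

```text
clock: 1.1
position: [0.4984, -0.247, 0.2638]
ee_rot: [-3.138, 0.158, 0.001]
force: [-0.1, -0.7, -0.2]
width: 0.997
gripper_force: 0.0
```

send_rows(
  increments=[
    [9.18,[3.1,-2.8,-0.37],[0,0,0.05]],
    [9.18,[3.1,-2.8,-0.37],[0,0,0.05]],
    [9.18,[0,0,0],[0,0,0]],
    [9.18,[0,0,0],[0,0,0]],
    [9.18,[0,0,0],[0,0,0]],
  ],
)

```text
clock: 1.6
position: [0.5651, -0.2016, 0.2707]
ee_rot: [3.125, -0.312, -0.002]
force: [0.4, -0.9, -0.5]
width: 1.001
gripper_force: 0.0
```

```bash
python3 - <<'E'
from h import *;from cell import arm
o=arm.observe();print(o["clock"],o["position"],cur(o)[:3,:3].round(3).tolist())
np.savez("w1.npz",**{k:np.array(v) for k,v in arm.camera_params("wrist").items()})
cv2.imwrite("pics/w1.png",arm.get_image("wrist")[:,:,::-1])
E
```

```text
1.6 [ 0.56510803 -0.20155918  0.27070583] [[0.98, -0.198, -0.001], [-0.198, -0.98, -0.0], [-0.001, 0.001, -1.0]]
```

View pics/w1.png

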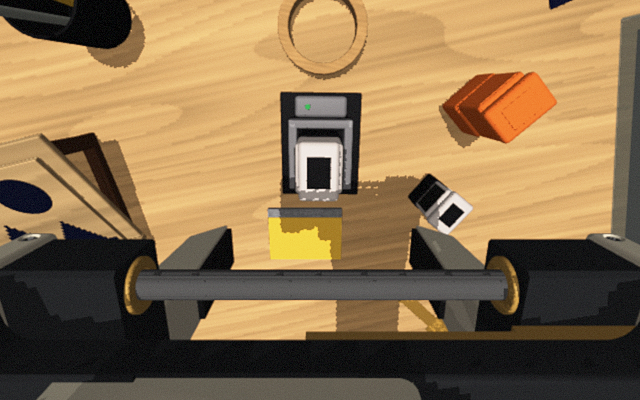

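Wrist view: the dock is well aligned with the tool. The plate spans u 281–358 and the head's window is at (318,172). I'll refine from these.

```bash
python3 - <<'E'
from h import *
p=dict(np.load("w1.npz"));im=cv2.imread("pics/w1.png");g=cv2.cvtColor(im,cv2.COLOR_BGR2HSV)
V=g[:,:,2];S=g[:,:,1]
m=((V>185)&(S<40)).astype(np.uint8)*255
for c in blobs(m,(285,125,350,205),100):
    r=cv2.minAreaRect(c);print("white",r,cv2.boundingRect(c),cv2.contourArea(c))
m=((V<60)).astype(np.uint8)*255
for c in blobs(m,(303,150,336,192),100):
    r=cv2.minAreaRect(c);M=cv2.moments(c);q=(M['m10']/M['m00'],M['m01']/M['m00']);print("win",r,q,plane(p,q,.132))
    b=np.array([plane(p,x,.132)[:2] for x in cv2.boxPoints(r)]);print(b.round(4).tolist())
# row profiles for block/plate/white edges
for v in(150,158,165,182):
    print(v,[int(x) for x in V[v,276:364]])
print([int(x) for x in V[88:205,300]])
E
```

```text
white ((318.5, 167.5), (49.0, 45.0), 90.0) (296, 143, 46, 50) 1188.5
win ((318.0, 173.0), (30.0, 22.0), 90.0) (318.0242976461655, 173.00860541635026) [ 0.56899401 -0.19840852  0.132     ]
[[0.5846, -0.1914], [0.5807, -0.2109], [0.553, -0.2055], [0.557, -0.1855]]
150 [220, 220, 221, 222, 211, 141, 34, 27, 30, 30, 30, 30, 79, 131, 151, 146, 147, 123, 86, 159, 233, 216, 189, 215, 231, 236, 240, 241, 240, 241, 241, 240, 239, 240, 240, 240, 241, 242, 242, 240, 242, 240, 241, 239, 241, 239, 239, 241, 241, 241, 241, 240, 240, 241, 240, 239, 240, 241, 239, 239, 234, 219, 192, 189, 210, 221, 169, 55, 52, 73, 106, 150, 145, 140, 147, 112, 41, 27, 32, 28, 28, 22, 32, 152, 236, 230, 224, 226]
158 [206, 205, 204, 209, 209, 175, 40, 19, 28, 21, 32, 26, 55, 110, 144, 150, 147, 132, 96, 155, 230, 223, 200, 215, 229, 239, 238, 240, 242, 245, 221, 53, 22, 24, 25, 31, 29, 22, 28, 29, 31, 21, 25, 27, 28, 28, 24, 29, 31, 40, 36, 35, 35, 29, 76, 195, 245, 241, 239, 237, 232, 219, 183, 175, 216, 214, 164, 57, 64, 88, 120, 147, 144, 150, 140, 103, 31, 18, 23, 28, 29, 28, 69, 169, 232, 222, 224, 222]
165 [22
[... 663 characters left out ...]
5, 225, 199, 163, 166, 225, 179, 72, 60, 68, 108, 148, 146, 142, 138, 99, 21, 9, 12, 19, 19, 22, 40, 104, 150, 145, 164, 191, 172]
[217, 219, 225, 198, 104, 26, 31, 54, 106, 131, 152, 161, 161, 156, 151, 153, 156, 156, 148, 150, 156, 146, 144, 145, 147, 149, 131, 108, 80, 39, 51, 68, 120, 153, 148, 154, 148, 146, 144, 135, 65, 24, 18, 15, 20, 16, 14, 14, 41, 103, 119, 123, 122, 114, 140, 201, 222, 229, 229, 229, 229, 229, 231, 230, 229, 228, 229, 230, 229, 230, 229, 229, 231, 231, 228, 230, 229, 230, 229, 231, 227, 228, 228, 231, 227, 225, 228, 227, 228, 228, 229, 228, 227, 226, 228, 222, 230, 229, 229, 229, 229, 233, 213, 163, 138, 133, 140, 138, 130, 131, 129, 166, 147, 132, 131, 139, 140]
```

```bash
python3 - <<'E'
from h import *;from cell import arm
p=dict(np.load("w1.npz"))
a=plane(p,(319,128),.044);b=plane(p,(319,118.7),.044)
L,Rr=plane(p,(288.2,150),.044),plane(p,(351.5,150),.044);print("block width",np.linalg.norm(L-Rr),"mid",(L+Rr)/2)
pl=[plane(p,q,.004)[:2] for q in((281.6,150),(358.8,150))];print("plate",np.linalg.norm(pl[0]-pl[1]),(pl[0]+pl[1])/2)
e=np.array([np.cos(-.2),np.sin(-.2)]);print("rim",a,b,"centre from inner",a[:2]-.031*e,"outer",b[:2]-.041*e)
yw=[plane(p,q,.004) for q in((282,182),(281,100),(359,182),(359.5,100))];print("yaw",[np.arctan2(*(yw[i+1]-yw[i])[[1,0]]) for i in(0,2)])
o=arm.observe()
print(rootrow(cur(o),H(down(-.2),[.569,-.1985,.077]),n=10))
E
```

```text
block width 0.07353769396640424 mid [ 0.57477309 -0.20094397  0.044     ]
plate 0.09899495352044223 [ 0.56801852 -0.19988157]
rim [ 0.59973242 -0.20500635  0.044     ] [ 0.60992804 -0.20707726  0.044     ] centre from inner [ 0.56935036 -0.1988476 ] outer [ 0.56974531 -0.19893182]
yaw [np.float64(-0.2200419039809437), np.float64(-0.17230963255447218)]
(10, [0.034, -0.041, 1.939], [0.0001, 0.0001, 0.0])
```

send_rows(
  increments=[
    [9.18,[0.07,-0.08,4],[0,0,0]],
    [9.18,[0.07,-0.08,4],[0,0,0]],
    [9.18,[0.07,-0.08,4],[0,0,0]],
    [9.18,[0.07,-0.08,3.5],[0,0,0]],
    [9.18,[0.06,-0.08,2],[0,0,0]],
  ],
)

```text
clock: 2.15
position: [0.5676, -0.1983, 0.0934]
ee_rot: [-3.126, 0.314, 0.006]
force: [0.1, -0.6, 0.9]
width: 0.997
gripper_force: 0.0
```

send_rows(
  increments=[
    [9.18,[0,0,1.9],[0,0,0]],
    [9.18,[0,0,0],[0,0,0]],
    [5.5,[0,0,0],[0,0,0]],
    [4,[0,0,0],[0,0,0]],
    [4,[0,0,0],[0,0,0]],
  ],
  force=30,
)

```text
clock: 2.65
position: [0.5709, -0.1978, 0.0785]
ee_rot: [3.126, -0.312, 0.003]
force: [0.5, 0.2, 0.2]
width: 0.788
gripper_force: 0.0
```

send_rows(
  increments=[
    [4,[0,0,0],[0,0,0]],
    [4,[0,0,0],[0,0,0]],
    [4,[0,0,0],[0,0,0]],
    [4,[0,0,0],[0,0,0]],
    [4,[0,0,0],[0,0,0]],
  ],
  force=30,
)

```text
clock: 3.15
position: [0.5703, -0.1978, 0.0774]
ee_rot: [3.126, -0.312, 0.001]
force: [-0.8, -2.1, 4.2]
width: 0.499
gripper_force: 29.9
```

```bash
python3 - <<'E'
from h import *;from cell import arm
o=arm.observe();print(o["clock"],o["position"],cur(o)[:3,:3].round(3).tolist(),o["width"],o["gripper_force"],o["force"],o["ft_torque"],o["joints"].round(2))
E
```

```text
3.15 [ 0.5703237  -0.19783299  0.07742486] [[0.98, -0.197, 0.0], [-0.197, -0.98, -0.001], [0.0, 0.001, -1.0]] 0.49908873436040235 29.949123859405518 [-0.81687175 -2.13749929  4.18498288] [-0.3657736   0.17287466 -0.00423403] [ 0.29  0.56 -0.07  1.78  0.05  0.8  -1.57]
```

Gripped at 46 mm. Lifting straight up, then working out a viewing pose over the panel.

send_rows(
  increments=[
    [4,[0,0,-0.5],[0,0,0]],
    [4,[0,0,-1.5],[0,0,0]],
    [4,[0,0,-2.5],[0,0,0]],
    [4,[0,0,-3],[0,0,0]],
    [4,[0,0,-3],[0,0,0]],
  ],
)

```text
clock: 3.65
position: [0.5695, -0.1966, 0.1826]
ee_rot: [-3.125, 0.31, 0.003]
force: [0.5, -0.8, -3.8]
width: 0.499
gripper_force: 29.9
```

send_rows(
  increments=[
    [4,[0,0,-2.5],[0,0,0]],
    [4,[0,0,-1],[0,0,0]],
    [4,[0,0,0],[0,0,0]],
  ],
)

```text
clock: 3.95
position: [0.5708, -0.1972, 0.218]
ee_rot: [3.126, -0.31, 0.003]
force: [0.1, 0.2, -3.8]
width: 0.504
gripper_force: 29.9
```

```bash
cat >> h.py <<'E'
def Rpan(psi,t=np.pi/6):
    r=Ro.from_euler("z",psi).as_matrix();x=r@[np.cos(t),0,np.sin(t)];n=r@[-np.sin(t),0,np.cos(t)]
    return np.column_stack([x,np.cross(-n,x),-n]),n
E
python3 - <<'E'
from h import *;from cell import arm
o=arm.observe();print(o["clock"],o["position"],o["width"],o["gripper_force"],o["force"])
R,n=Rpan(.03);s=np.array([.5962,.1226,.0828])
print(rootrow(cur(o),H(R,s+.16*n-.08*R[:,0]),step=3.5))
E
```

```text
3.95 [ 0.57075774 -0.19715614  0.21802491] 0.5036715180637651 29.93849605321884 [ 0.09333455  0.24265228 -3.80062688]
(10, [-1.604, -3.019, 0.026], [0.006, 0.0519, -0.0223])
```

send_rows(
  increments=[
    [4,[-1.6,-3,0],[0.006,0.052,-0.022]],
    [4,[-1.6,-3,0],[0.006,0.052,-0.022]],
    [4,[-1.6,-3,0],[0.006,0.052,-0.022]],
    [4,[-1.6,-3,0],[0.006,0.052,-0.022]],
    [4,[-1.6,-3,0],[0.006,0.052,-0.022]],
  ],
)

```text
clock: 4.45
position: [0.5129, -0.0355, 0.2082]
ee_rot: [-3.107, 0.134, -0.408]
force: [1.1, 0.1, -3.3]
width: 0.5
gripper_force: 30.0
```

send_rows(
  increments=[
    [4,[-1.6,-3,0],[0.006,0.052,-0.022]],
    [4,[-1.6,-3,0],[0.006,0.052,-0.022]],
    [4,[-1.6,-3,0],[0.006,0.052,-0.022]],
    [4,[-1.6,-3,0],[0.006,0.052,-0.022]],
    [4,[-1.6,-3,0],[0.006,0.052,-0.022]],
  ],
)

```text
clock: 4.95
position: [0.4525, 0.0982, 0.1861]
ee_rot: [-3.046, -0.022, -0.76]
force: [0.8, -1.0, -3.5]
width: 0.499
gripper_force: 30.0
```

send_rows(
  increments=[
    [4,[0,0,0],[0,0,0]],
    [4,[0,0,0],[0,0,0]],
    [4,[0,0,0],[0,0,0]],
  ],
)

```text
clock: 5.25
position: [0.4548, 0.0967, 0.1874]
ee_rot: [-3.047, -0.018, -0.76]
force: [0.4, -1.2, -4.0]
width: 0.5
gripper_force: 30.0
```

```bash
python3 - <<'E'
from h import *;from cell import arm
o=arm.observe();print(o["clock"],o["position"],cur(o)[:3,:3].round(3).tolist())
np.savez("w2.npz",T=cur(o),**{k:np.array(v) for k,v in arm.camera_params("wrist").items()})
cv2.imwrite("pics/w2.png",arm.get_image("wrist")[:,:,::-1])
E
```

```text
5.25 [0.45480785 0.09674153 0.18738097] [[0.883, 0.012, 0.47], [0.011, -1.0, 0.004], [0.47, 0.002, -0.883]]
```

View pics/w2.png

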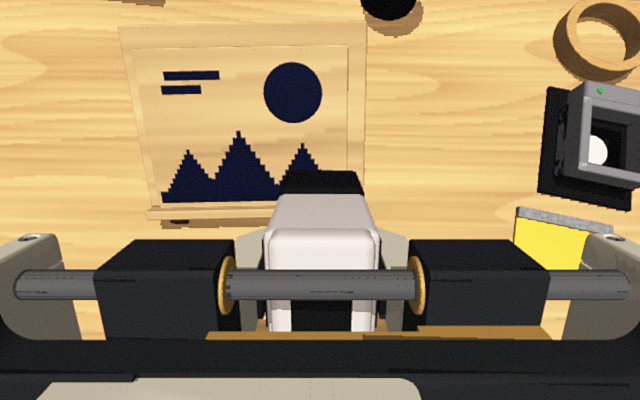

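Wrist view: the sun is clear at (293,92), the picture's bars are at (190,80), and the scanner sits upright in the fingers. I'll fuse this with the earlier views.

```bash
python3 - <<'E'
from h import *;from cell import arm
P={n:arm.camera_params(n) for n in("scene","top")};p=dict(np.load("w2.npz"));T=p["T"]
im=cv2.imread("pics/w2.png");V=cv2.cvtColor(im,cv2.COLOR_BGR2HSV)[:,:,2]
m=(V<110).astype(np.uint8)*255
c=max(blobs(m,(250,50,340,130)),key=cv2.contourArea);M=cv2.moments(c);q=(M['m10']/M['m00'],M['m01']/M['m00']);e=cv2.fitEllipse(c);print(q,e)
rs=[ray(p,q),ray(P["top"],(239.4,187.9)),ray(P["scene"],(361.8,157.4))]
for k in((0,1),(0,2),(1,2),(0,1,2)):print(k,tri([rs[i] for i in k]).round(4))
s=tri([rs[0],rs[1]])
for psi in(.03,):
    R,n=Rpan(psi)
    def on(uv):
        c0,d=ray(p,uv);X=c0+d*(n@(s-c0))/(n@d);return (R.T@(X-s))*1e3
    h=c.reshape(-1,2);E=np.array([on(x) for x in h]);print("sun extents mm x,y",np.ptp(E,axis=0))
    for name,roi in(("bar1",(155,65,225,82)),("bar2",(155,83,210,98))):
        b=max(blobs(m,roi),key=cv2.contourArea).reshape(-1,2)
        us=range(b[:,0].min()+4,b[:,0].max()-4);w=np.array([on((u,b[b[:,0]==u,1].mean())) for u in us]);print(name,"slope dx/dy",np.polyfit(w[:,1],w[:,0],1))
    w=np.array([on((u,max(v for v in range(150,215) if V[v,u]<90))) for u in range(170,265,3)]);print("base",np.polyfit(w[:,1],w[:,0],1))
R,n=Rpan(.03)
print("to hover",rootrow(T,H(R,s+.0954*n),n=5))
E
```

```text
(292.2166323795274, 92.22959915217255) ((292.2237548828125, 92.23229217529297), (56.915836334228516, 59.83173370361328), 163.9505615234375)
(0, 1) [0.5981 0.1253 0.076 ]
(0, 2) [0.5955 0.1255 0.0806]
(1, 2) [0.5962 0.1226 0.0828]
(0, 1, 2) [0.5959 0.1244 0.0811]
sun extents mm x,y [5.38857459e+01 5.35586155e+01 1.53087538e-13]
bar1 slope dx/dy [2.54340854e-04 1.68940098e+01]
bar2 slope dx/dy [-3.06535876e-04  4.59218587e+00]
base [ 4.40773849e-03 -1.05534565e+02]
to hover (5, [1.407, -0.506, 1.429], [0.0021, 0.0069, -0.0031])
```

send_rows(
  increments=[
    [4,[1.43,-0.5,1.43],[0.002,0.007,-0.003]],
    [4,[1.43,-0.5,1.43],[0.002,0.007,-0.003]],
    [4,[1.43,-0.5,1.43],[0.002,0.007,-0.003]],
    [4,[1.43,-0.5,1.43],[0.002,0.007,-0.003]],
    [4,[1.43,-0.5,1.43],[0.002,0.007,-0.003]],
  ],
)

```text
clock: 5.8
position: [0.5532, 0.1229, 0.1597]
ee_rot: [-3.027, -0.042, -0.815]
force: [-0.5, -0.0, -4.1]
width: 0.499
gripper_force: 30.0
```

send_rows(
  increments=[
    [4,[0,0,0],[0,0,0]],
    [4,[0,0,0],[0,0,0]],
    [4,[0,0,0],[0,0,0]],
  ],
)

```text
clock: 6.1
position: [0.5513, 0.1232, 0.1599]
ee_rot: [-3.027, -0.043, -0.813]
force: [-0.0, -0.7, -3.7]
width: 0.502
gripper_force: 30.0
```

```bash
cat > chk.py <<'E'
from h import *;from cell import arm
o=arm.observe();T=cur(o);s=np.array([.5970,.1252,.0780]);R,n=Rpan(.03)
print(o["clock"],o["position"],"force.n",o["force"]@n,o["force"].round(2),o["ft_torque"].round(3),"grip",o["gripper_force"],o["width"])
f=T[:3,3]+T[:3,:3]@[-.0013,0,.0704];d=R.T@(f-s)*1e3
print("free nose rel sun in target-tool axes mm",d.round(1),"rot err tool",Ro.from_matrix(T[:3,:3].T@R).as_rotvec().round(4))
E
python3 - <<'E'
import chk
from chk import *
cv2.imwrite("pics/s3.png",cv2.resize(arm.get_image("scene")[90:220,300:460,::-1],None,fx=5,fy=4.6))
E
```

```text
6.1 [0.55129033 0.12323042 0.15987611] force.n -3.19057395525186 [-0.   -0.71 -3.7 ] [-0.007  1.02   0.008] grip 29.9724680185318 0.5015559001598082
free nose rel sun in target-tool axes mm [  0.1   0.6 -23.4] rot err tool [ 0.0007 -0.0014 -0.0011]
```

View pics/s3.png

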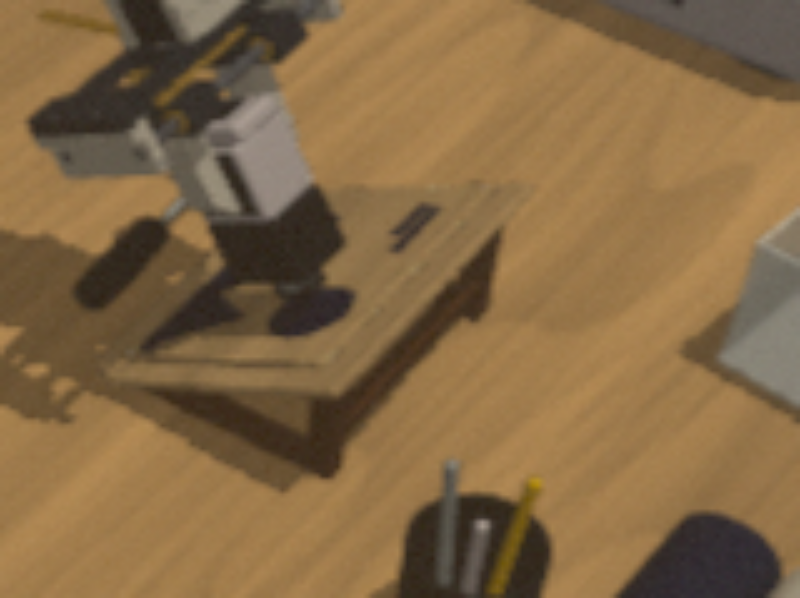

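The nose hovers squarely over the sun, with the sun's disc at about (312,312) in the crop. Approaching.

send_rows(
  increments=[
    [4,[0,0,0.5],[0,0,0]],
    [4,[0,0,0.5],[0,0,0]],
    [4,[0,0,0.3],[0,0,0]],
    [4,[0,0,0.3],[0,0,0]],
    [4,[0,0,0.1],[0,0,0]],
  ],
)

```text
clock: 6.65
position: [0.5602, 0.1246, 0.1453]
ee_rot: [-3.025, -0.046, -0.814]
force: [-0.2, -0.4, -3.3]
width: 0.498
gripper_force: 30.0
```

send_rows(
  increments=[
    [4,[0,0,0.1],[0,0,0]],
    [4,[0,0,0.1],[0,0,0]],
    [4,[0,0,0.1],[0,0,0]],
    [4,[0,0,0],[0,0,0]],
    [4,[0,0,0],[0,0,0]],
  ],
)

```text
clock: 7.15
position: [0.5617, 0.1248, 0.1428]
ee_rot: [-3.025, -0.046, -0.814]
force: [0.4, -0.2, -2.7]
width: 0.498
gripper_force: 30.0
```

```bash
python3 chk.py
```

```text
7.15 [0.56173738 0.12475328 0.14280806] force.n -2.514438015075374 [ 0.38 -0.2  -2.69] [ 0.031  1.056 -0.016] grip 29.972357153892517 0.49802992077675606
free nose rel sun in target-tool axes mm [ 0.7 -0.6 -3.4] rot err tool [-0.0005 -0.0022  0.0001]
```

send_rows(
  increments=[
    [4,[0,0,0.1],[0,0,0]],
    [4,[0,0,0.1],[0,0,0]],
    [4,[0,0,0.1],[0,0,0]],
    [4,[0,0,0.1],[0,0,0]],
    [4,[0,0,0],[0,0,0]],
  ],
)

```text
clock: 7.65
position: [0.5639, 0.1248, 0.1394]
ee_rot: [-3.025, -0.046, -0.815]
force: [-3.6, -0.4, 1.8]
width: 0.501
gripper_force: 30.0
```

```bash
python3 chk.py
```

```text
7.65 [0.56386879 0.12483863 0.1393793 ] force.n 3.3475714272276025 [-3.65 -0.36  1.76] [-0.1    1.102 -0.054] grip 29.977208375930786 0.501023102027979
free nose rel sun in target-tool axes mm [ 0.9 -0.7  0.7] rot err tool [-0.0005 -0.0024  0.0002]
```

send_rows(
  increments=[
    [4,[0,0,0.1],[0,0,0]],
    [4,[0,0,0.1],[0,0,0]],
    [4,[0,0,0.1],[0,0,0]],
    [4,[0,0,0],[0,0,0]],
    [4,[0,0,0],[0,0,0]],
  ],
)

```text
clock: 8.15
position: [0.5653, 0.1249, 0.1368]
ee_rot: [-3.025, -0.046, -0.814]
force: [-4.4, -1.0, 3.5]
width: 0.503
gripper_force: 30.0
```

```bash
python3 chk.py
```

```text
8.15 [0.5653258  0.12487353 0.13680812] force.n 5.227706075008871 [-4.43 -0.98  3.46] [-0.176  0.982 -0.127] grip 29.979210197925568 0.5031109781260535
free nose rel sun in target-tool axes mm [ 0.8 -0.7  3.6] rot err tool [-0.0005 -0.0024  0.0002]
```

send_rows(
  increments=[
    [4,[0,0,0.06],[0,0,0]],
    [4,[0,0,0.06],[0,0,0]],
    [4,[0,0,0.05],[0,0,0]],
    [4,[0,0,0],[0,0,0]],
    [4,[0,0,0],[0,0,0]],
  ],
)

```text
clock: 8.65
position: [0.5661, 0.1248, 0.1357]
ee_rot: [-3.025, -0.045, -0.815]
force: [-9.5, -1.7, 12.5]
width: 0.5
gripper_force: 30.0
```

```bash
python3 chk.py
```

```text
8.65 [0.56609785 0.1248348  0.13567646] force.n 15.587788873925485 [-9.5  -1.75 12.49] [-0.32   1.172 -0.197] grip 29.99157875776291 0.49967857969061136
free nose rel sun in target-tool axes mm [ 1.  -0.6  5. ] rot err tool [-0.0007 -0.0027 -0.0001]
```

The nose is against its stop, with about 19 N on the panel. Holding for 2.5 s.

send_rows(
  increments=[
    [4,[0,0,0],[0,0,0]],
    [4,[0,0,0],[0,0,0]],
    [4,[0,0,0],[0,0,0]],
    [4,[0,0,0],[0,0,0]],
    [4,[0,0,0],[0,0,0]],
  ],
)

```text
clock: 9.15
position: [0.5661, 0.1248, 0.1357]
ee_rot: [-3.025, -0.045, -0.815]
force: [-10.2, -1.2, 13.0]
width: 0.498
gripper_force: 30.0
```

send_rows(
  increments=[
    [4,[0,0,0],[0,0,0]],
    [4,[0,0,0],[0,0,0]],
    [4,[0,0,0],[0,0,0]],
    [4,[0,0,0],[0,0,0]],
    [4,[0,0,0],[0,0,0]],
  ],
)

```text
clock: 9.65
position: [0.5661, 0.1248, 0.1357]
ee_rot: [-3.025, -0.045, -0.815]
force: [-8.8, -2.1, 12.7]
width: 0.499
gripper_force: 30.0
```

send_rows(
  increments=[
    [4,[0,0,0],[0,0,0]],
    [4,[0,0,0],[0,0,0]],
    [4,[0,0,0],[0,0,0]],
    [4,[0,0,0],[0,0,0]],
    [4,[0,0,0],[0,0,0]],
  ],
)

```text
clock: 10.15
position: [0.5661, 0.1248, 0.1357]
ee_rot: [-3.025, -0.045, -0.815]
force: [-9.6, -2.0, 12.8]
width: 0.497
gripper_force: 30.0
```

send_rows(
  increments=[
    [4,[0,0,0],[0,0,0]],
    [4,[0,0,0],[0,0,0]],
    [4,[0,0,0],[0,0,0]],
    [4,[0,0,0],[0,0,0]],
    [4,[0,0,0],[0,0,0]],
  ],
)

```text
clock: 10.65
position: [0.5661, 0.1248, 0.1357]
ee_rot: [-3.025, -0.045, -0.815]
force: [-8.7, -1.3, 12.9]
width: 0.501
gripper_force: 30.0
```

send_rows(
  increments=[
    [4,[0,0,0],[0,0,0]],
    [4,[0,0,0],[0,0,0]],
    [4,[0,0,0],[0,0,0]],
    [4,[0,0,0],[0,0,0]],
    [4,[0,0,0],[0,0,0]],
  ],
)

```text
clock: 11.15
position: [0.5661, 0.1248, 0.1357]
ee_rot: [-3.025, -0.045, -0.815]
force: [-9.2, -1.2, 12.6]
width: 0.5
gripper_force: 30.0
```

```bash
python3 chk.py
```

```text
11.15 [0.5661127  0.12483595 0.1356724 ] force.n 15.500331257142857 [-9.21 -1.23 12.56] [-0.304  1.182 -0.165] grip 29.99167799949646 0.49978762806123295
free nose rel sun in target-tool axes mm [ 1.  -0.6  5. ] rot err tool [-0.0007 -0.0028 -0.0002]
```

send_rows(
  increments=[
    [4,[0,0,-0.1],[0,0,0]],
    [4,[0,0,-0.2],[0,0,0]],
    [4,[0,0,-0.3],[0,0,0]],
    [4,[0,0,-0.4],[0,0,0]],
    [4,[0,0,-0.6],[0,0,0]],
  ],
)

```text
clock: 11.65
position: [0.5576, 0.1246, 0.1489]
ee_rot: [-3.026, -0.046, -0.813]
force: [-0.1, 0.2, -2.9]
width: 0.501
gripper_force: 30.0
```

send_rows(
  increments=[
    [4,[0,0,-1],[0,0,0]],
    [4,[0,0,-1.5],[0,0,0]],
    [4,[0,0,-2],[0,0,0]],
    [4,[0,0,-1.5],[0,0,0]],
    [4,[0,0,0],[0,0,0]],
  ],
)

```text
clock: 12.15
position: [0.5277, 0.124, 0.203]
ee_rot: [-3.023, -0.045, -0.817]
force: [-0.5, 0.1, -3.1]
width: 0.503
gripper_force: 30.0
```

```bash
python3 - <<'E'
from chk import *
print(rootrow(T,H(down(-.199),[.570,-.198,.205]),step=3.3))
E
```

```text
12.15 [0.52771803 0.12404312 0.20303259] force.n -2.3967261851330575 [-0.53  0.13 -3.07] [-0.004  0.942  0.009] grip 29.979598224163055 0.5032659252423842
free nose rel sun in target-tool axes mm [  1.5  -1.1 -72.5] rot err tool [-0.0022 -0.0045 -0.0006]
(10, [0.653, 3.187, 0.137], [-0.0063, -0.0526, 0.0224])
```

send_rows(
  increments=[
    [4,[0.65,3.2,0.14],[-0.006,-0.053,0.022]],
    [4,[0.65,3.2,0.14],[-0.006,-0.053,0.022]],
    [4,[0.65,3.2,0.14],[-0.006,-0.053,0.022]],
    [4,[0.65,3.2,0.14],[-0.006,-0.053,0.022]],
    [4,[0.65,3.2,0.14],[-0.006,-0.053,0.022]],
  ],
)

```text
clock: 12.65
position: [0.5567, -0.029, 0.2063]
ee_rot: [-3.109, 0.124, -0.429]
force: [0.3, 0.7, -3.9]
width: 0.502
gripper_force: 30.0
```

send_rows(
  increments=[
    [4,[0.65,3.2,0.14],[-0.006,-0.053,0.022]],
    [4,[0.65,3.2,0.14],[-0.006,-0.053,0.022]],
    [4,[0.65,3.2,0.14],[-0.006,-0.053,0.022]],
    [4,[0.65,3.2,0.14],[-0.006,-0.053,0.022]],
    [4,[0.65,3.2,0.14],[-0.006,-0.053,0.022]],
  ],
)

```text
clock: 13.15
position: [0.5699, -0.192, 0.2032]
ee_rot: [3.123, -0.299, 0.012]
force: [0.9, 0.4, -3.9]
width: 0.501
gripper_force: 30.0
```

send_rows(
  increments=[
    [4,[0,0,0],[0,0,0]],
    [4,[0,0,0],[0,0,0]],
    [4,[0,0,0],[0,0,0]],
  ],
)

```text
clock: 13.45
position: [0.5697, -0.1895, 0.2032]
ee_rot: [3.124, -0.297, 0.015]
force: [1.3, 0.6, -3.3]
width: 0.5
gripper_force: 30.0
```

```bash
cat > d.py <<'E'
from h import *;from cell import arm
o=arm.observe();T=cur(o);print(o["clock"],o["position"],o["force"].round(2),o["ft_torque"].round(2),o["gripper_force"])
for z in(.12,.0774):print(rootrow(T,H(down(-.199),[.5703,-.1978,z]),n=1))
E
python3 d.py
```

```text
13.45 [ 0.56973925 -0.18947169  0.20318826] [ 1.34  0.56 -3.34] [ 0.13 -0.    0.  ] 29.979319274425507
(1, [0.13, 0.788, 8.322], [0.0023, -0.0098, 0.0097])
(1, [0.089, 0.778, 12.582], [0.0023, -0.0098, 0.0097])
```

send_rows(
  increments=[
    [4,[0.05,0.4,0],[0.002,-0.01,0.01]],
    [4,[0.05,0.38,2],[0,0,0]],
    [4,[0.03,0,3],[0,0,0]],
    [4,[0,0,2.3],[0,0,0]],
    [4,[0,0,1],[0,0,0]],
  ],
)

```text
clock: 13.95
position: [0.5685, -0.1974, 0.119]
ee_rot: [3.126, -0.313, -0.004]
force: [-0.9, -0.1, -4.2]
width: 0.502
gripper_force: 30.0
```

send_rows(
  increments=[
    [4,[0,0,0],[0,0,0]],
    [4,[0,0,0],[0,0,0]],
    [4,[0,0,0],[0,0,0]],
  ],
)

```text
clock: 14.25
position: [0.5707, -0.1987, 0.1224]
ee_rot: [3.125, -0.314, 0.004]
force: [0.2, -0.1, -3.7]
width: 0.495
gripper_force: 30.0
```

```bash
python3 d.py; python3 - <<'E'
from h import *;from cell import arm
a=arm.get_image("scene")[170:280,220:350,::-1];b=arm.get_image("wrist")[40:260,200:440,::-1]
cv2.imwrite("pics/d4.png",np.hstack([cv2.resize(a,(400,400)),cv2.resize(b,(400,400))]))
E
```

```text
14.25 [ 0.57065584 -0.19867823  0.12237323] [ 0.24 -0.12 -3.66] [0.08 0.05 0.02] 29.979270100593567
(1, [-0.053, -0.079, 0.237], [0.0008, -0.0029, -0.0012])
(1, [-0.065, -0.083, 4.497], [0.0008, -0.0029, -0.0012])
```

View pics/d4.png

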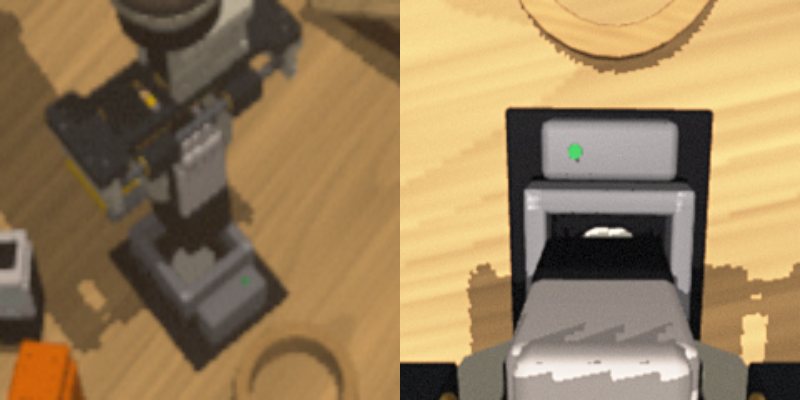

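The scanner is centred over the pocket in both views. Lowering it.

send_rows(
  increments=[
    [4,[-0.03,-0.04,0.5],[0,-0.002,0]],
    [4,[-0.03,-0.04,1],[0,0,0]],
    [4,[0,0,1],[0,0,0]],
    [4,[0,0,0.7],[0,0,0]],
    [4,[0,0,0.3],[0,0,0]],
  ],
)

```text
clock: 14.85
position: [0.5684, -0.1974, 0.0844]
ee_rot: [3.126, -0.314, -0.006]
force: [-0.1, -0.3, -2.5]
width: 0.5
gripper_force: 30.0
```

send_rows(
  increments=[
    [4,[0,0,0.2],[0,0,0]],
    [4,[0,0,0.2],[0,0,0]],
    [4,[0,0,0.2],[0,0,0]],
    [4,[0,0,0],[0,0,0]],
    [4,[0,0,0],[0,0,0]],
  ],
)

```text
clock: 15.35
position: [0.5693, -0.1976, 0.08]
ee_rot: [3.125, -0.314, -0.002]
force: [0.3, -0.8, -3.4]
width: 0.501
gripper_force: 30.0
```

```bash
python3 d.py
```

```text
15.35 [ 0.56926072 -0.19763765  0.08004844] [ 0.25 -0.77 -3.36] [ 0.08  0.05 -0.02] 29.97925043106079
(1, [0.1, -0.002, -3.995], [0.0008, 0.0013, -0.0014])
(1, [0.105, -0.005, 0.265], [0.0008, 0.0013, -0.0014])
```

send_rows(
  increments=[
    [4,[0.05,0,0.08],[0,0,0]],
    [4,[0,0,0.08],[0,0,0]],
    [4,[0,0,0.08],[0,0,0]],
    [4,[0,0,0],[0,0,0]],
    [4,[0,0,0],[0,0,0]],
  ],
)

```text
clock: 15.85
position: [0.5696, -0.1977, 0.0775]
ee_rot: [3.125, -0.314, -0.003]
force: [0.2, 0.6, -3.3]
width: 0.504
gripper_force: 30.0
```

send_rows(
  increments=[
    [4,[0,0,0.04],[0,0,0]],
    [4,[0,0,0],[0,0,0]],
  ],
)

```text
clock: 16.05
position: [0.5697, -0.1977, 0.0774]
ee_rot: [3.125, -0.314, -0.002]
force: [-0.7, -0.2, 1.1]
width: 0.504
gripper_force: 30.0
```

```bash
python3 d.py
```

```text
16.05 [ 0.56967989 -0.19767482  0.07738078] [-0.66 -0.23  1.15] [0.22 0.38 0.02] 29.980556666851044
(1, [0.057, 0.003, -4.262], [0.0006, 0.0014, -0.0014])
(1, [0.063, -0.0, -0.002], [0.0006, 0.0014, -0.0014])
```

Contact at the seated height, same as at pick-up. Releasing and withdrawing.

send_rows(
  increments=[
    [4.8,[0,0,0],[0,0,0]],
    [5.4,[0,0,0],[0,0,0]],
    [6.5,[0,0,0],[0,0,0]],
    [9.18,[0,0,0],[0,0,0]],
    [9.18,[0,0,0],[0,0,0]],
  ],
  force=10,
)

```text
clock: 16.55
position: [0.5697, -0.1977, 0.0771]
ee_rot: [3.125, -0.314, -0.002]
force: [0.3, 0.1, -0.7]
width: 0.801
gripper_force: 0.0
```

send_rows(
  increments=[
    [9.18,[0,0,0],[0,0,0]],
    [9.18,[0,0,0],[0,0,0]],
    [9.18,[0,0,-1],[0,0,0]],
    [9.18,[0,0,-3],[0,0,0]],
    [9.18,[0,0,-4],[0,0,0]],
  ],
)

```text
clock: 17.05
position: [0.5685, -0.1973, 0.1571]
ee_rot: [3.126, -0.314, -0.008]
force: [1.3, -0.3, -0.3]
width: 1.0
gripper_force: 0.0
```

send_rows(
  increments=[
    [9.18,[0,0,-4],[0,0,0]],
    [9.18,[-2,0,-4],[0,0,0]],
    [9.18,[-4,0,-2],[0,0,0]],
    [9.18,[-4,0,0],[0,0,0]],
    [9.18,[0,0,0],[0,0,0]],
  ],
)

```text
clock: 17.55
position: [0.4674, -0.1774, 0.2586]
ee_rot: [-3.125, 0.317, 0.004]
force: [0.2, 0.6, 0.0]
width: 0.998
gripper_force: 0.0
```

```bash
python3 - <<'E'
from h import *;from cell import arm
o=arm.observe();print(o["clock"],o["position"],o["force"].round(2),o["gripper_force"],o["width"])
P=arm.camera_params("top");im=arm.get_image("top")[:,:,::-1].copy()
V=cv2.cvtColor(im,cv2.COLOR_BGR2HSV)[:,:,2]
c=max(blobs((V<95).astype(np.uint8)*255,(220,170,260,203)),key=cv2.contourArea);M=cv2.moments(c);print("sun px",M['m10']/M['m00'],M['m01']/M['m00'],"was 239.4 187.9")
p=arm.camera_params("wrist");w=arm.get_image("wrist")[:,:,::-1]
cv2.imwrite("pics/e5.png",np.hstack([cv2.resize(im[150:260,330:450],(400,400)),cv2.resize(w[:250,180:460],(400,400))]))
E
```

```text
17.55 [ 0.46741706 -0.17743464  0.25856192] [0.17 0.6  0.  ] 0.0 0.9978371200203537
sun px 239.37655860349128 187.91147132169576 was 239.4 187.9
```

View pics/e5.png

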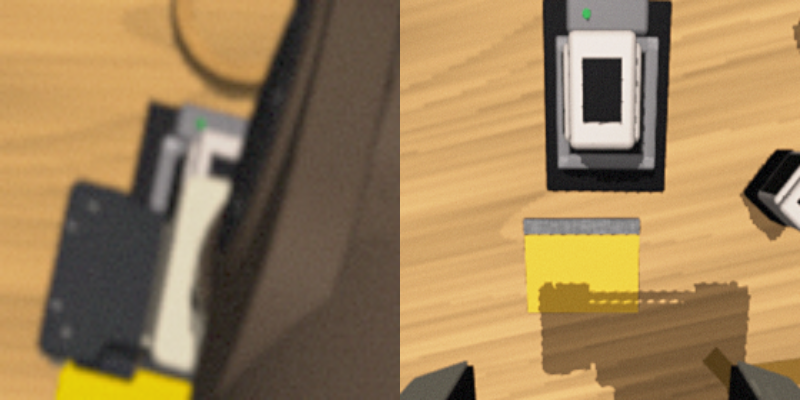

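The scanner stands upright and seated, centred in the pocket in the wrist view, and the sun has not moved. Handing in.

```bash
python3 -c "
from cell import arm
print(arm.sign_off())"
```

```text
the job is handed in; nothing more can be done
None
```

The scanner was pressed to its stop on the sun (about 19 N) and held for about 2.5 s, then set back in its dock and released; the panel had not moved in the last picture, and the job is handed in with no verdict returned.

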